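# Clear the table easel and hold its board up at 45 degrees

## Task

I want to set the strut of the table easel. Take the paint pot off its board, keeping it upright, and stand it down in the empty well of the wooden pot block; then raise the board to 45 degrees and keep it there. Finish while still holding the board steady in the fingers at that angle - it falls shut if you let go - and leave everything else on the table where it is.

Things in the scene. Friction and masses are not known exactly. Their poses are not given: they have to be found in the camera images.
- easel: table easel: a flat wooden box 270 mm deep (its x) by 340 mm wide (its y) and 70 mm high, fixed to the table, with a hinged wooden drawing board as its top (board upper face 82 mm above the table when closed). Origin: centre of the box's underside, on the table. x points from the handle side (towards the robot, give or take the yaw) to the hinge side, z up.
- board (a joint): slope of the easel's board in rad: 0 lying closed and level, growing as the edge with the handle rises; stop at 1.45 (45 degrees = 0.785). The hinge is free, so the board (0.6 to 1 kg, felt as 3 to 5 N at the handle) falls shut when let go.
- board_handle (a point): middle of the grip bar of the board's steel bow handle, on the edge facing the robot. The bar is round, 12 mm thick, 110 mm long between its two legs, parallel to the easel's y, its axis 44 mm out from the board's edge and 76 mm above the table when closed; free space in front, above, below and 38 mm between bar and board edge. The axes turn with the board (y stays along the bar).
- board_hinge (a point): middle of the board's hinge line, 70 mm above the table on the easel's far edge; the hinge line runs along the easel's y. Handle bar axis is 314 mm from it along the board and 6 mm above its plane. The board is 12 mm thick, with a 14 mm high ledge along its top near the hinge. Axes turn with the board.
- pot: the paint pot standing on the easel's board: round plastic pot 41 mm in diameter and 55 mm high with a screw lid of the same diameter, 50 to 100 g. Origin: centre of its underside, z up.
- block: wooden pot block 220 mm long (its x) by 76 mm by 22 mm high, fixed to the table, with three round wells in a row 70 mm apart, 47 mm wide and 18 mm deep (well floor 4 mm above the table, so a pot stands 37 mm out of it). Two wells hold pots. Origin: centre of its underside.
- well: the empty well of the pot block: a paper dot on its floor. Origin: centre of the well's floor, 4 mm above the table, z up.
- pot_b: another pot of the same kind, in a well of the block; leave it. Origin: centre of its underside.
- pot_c: another pot of the same kind, in a well of the block; leave it. Origin: centre of its underside.
- brush: paint brush lying on the table, 190 mm long, 8 mm thick; leave it. Origin near its middle.
- phone: black phone, 150 x 73 x 9 mm, lying on the table; leave it. Origin: centre of its underside.
- glasses: pair of spectacles standing on the table, 135 mm wide, 140 mm deep, 40 mm high; leave it. Origin: below the bridge.
- tumbler: glass tumbler with paint brushes, 78 mm in diameter, 95 mm high, brushes to 220 mm; leave it. Origin: centre of its underside.
- bottle: white squeeze bottle, 52 mm in diameter, 112 mm high; leave it. Origin: centre of its underside.
- hen: unfinished clay hen on a modelled rock, 140 mm in diameter at the foot, 195 mm high; leave it. Origin: centre of its underside.
Not all that is in view belongs to the job. What is shaped like the pot but blue or yellow is not meant.

How it is judged:
On the way, in this order (a step that is already met when the one before it is completed fails the run):
1. the pot stands upright in the empty well, let go, with the board still down (horizontal distance between pot and well below 0.006 m and z of pot in the frame of well between -0.004 and 0.006 m and angle between pot's own z axis and vertical below 0.12 rad and contact force between the fingers and pot below 0.1 N and value of joint board below 0.1 rad), for 0.2 s.
2. the board is held by the gripper at 45 degrees (value of joint board between 0.698 and 0.873 rad and velocity of joint board between -0.05 and 0.05 rad/s and contact force between the fingers and board above 0.5 N and contact force between the arm and board below 2 N), for 0.3 s.
At the end, for the whole second after the job is handed in: the fingers hold the board still (under 0.05 rad/s) at 45 degrees, within 5, with over 0.5 N on it and the rest of the arm under 2 N; the pot stands let go on the floor of the well that was empty, within 6 mm of its centre, tilted under 7 degrees (all of step 2 and horizontal distance between pot and well below 0.006 m and z of pot in the frame of well between -0.004 and 0.006 m and angle between pot's own z axis and vertical below 0.12 rad and contact force between the fingers and pot below 0.1 N); the arm keeps its last pose, push and grip.
It fails at once if the paint pot is tipped by more than 35 degrees (angle between pot's own z axis and vertical above 0.61 rad).
It fails at once if anything else on the table is shifted by more than 30 mm or knocked over (distance of any of pot_b, pot_c, brush, phone, glasses, tumbler, bottle, hen from where it was at the start of the episode above 0.03 m or angle between any of pot_b, pot_c, tumbler, bottle, hen's own z axis and vertical above 0.5 rad).
It also fails if it takes over 51 s, if anything falls off the work surface, if the arm or the gripper's body presses on something with over 40 N, if the wrist force passes 120 N, or if a joint passes its speed limit or range.

## Robot

A 7-joint arm with a two-finger parallel gripper is mounted at the origin on the work surface. World frame = base frame: x ahead of the robot, y to its left, z up, the work surface at z = 0. Lengths are in m, angles in rad, forces in N, time in s.
With the tool pointing down it reaches from about 0.4 to 0.85 m from the base axis. Payload 10.4 kg.
Tool frame: the origin (TCP) lies at the very end of the fingers, on their centre line; the grasp point (between the pads) lies 19 mm behind it; z points along the fingers, y is the line along which they close (so a half turn about z gives the same grasp; the last joint's range is limited). The gripper opens to 87 mm and grips with 3 to 60 N. Pads are 19 mm wide; open, the fingers measure 117 mm over their backs; the gripper's body (75 mm by 190 mm) begins 51 mm behind the grasp point.
Start: joints at [1.128, 0.332, -0.065, 1.46, 0.022, 1.35, -0.088], TCP at [0.255, -0.571, 0.223] pointing down, gripper open.
Joint ranges: [-2.6, 2.6], [-0.5, 2.12], [-1.47, 1.34], [0.16, 2.42], [-1.27, 4.41], [0.06, 2.06], [-2.6, 2.6]. Speed limits (rad/s): [2.22, 2.22, 2.79, 2.79, 3.14, 3.14, 3.14].

## Interface

Orientations are given as a unit quaternion [x, y, z, w].
In Python, from bench import status, camera, order gives the robot as it stands.
- The arm moves only by the tool jog_arm, never from a script. Its argument "plan" is a list of rows, each a list of 7 numbers: the turn, a rotation vector about the tool's x, y, z in rad, then the shift along the tool's x, y, z in mm, then the opening, from -1 (shut) to 1 (fully open). A call has 1 to 12 rows; each row is the pose to reach, as a shift and turn from the pose commanded when the call began, along the tool's axes at that moment; what a row does not reach only later rows make up. A row lasts 1/10 s, in which the tool goes at most 50 mm and 8.59 degrees, less where a joint would pass 70% of its speed; a pose out of reach is approached as far as the arm can. A call with a gripper value outside its range is refused whole. The fingers move at their own pace and stop on an object; "squeeze" is the grip in N (left out, the last holds). Time passes only in rows, so rows that repeat a pose let the fingers close. It gives the time, the measured TCP pose, the force, the opening and the grip force at its end, in the units of the state.
- status.read_state(): the state, without advancing time (a new reading comes with each control period).
- camera(name): name is "scene" or "top"; returns a dict with "image" (400x640x3 uint8, red, green, blue), "z_map" (400x640 float32, m along the optical axis (not along the pixel's ray), 0 where there is no reading), "fx", "fy", "cx", "cy" (pixels), "world_from_camera" (4x4, takes a point from camera to world coordinates). Camera axes: x right, y down, z forward; pixel columns grow to the right and rows downward; lengths in m; the calibration is good to about 2 mm. A picture is of the moment at which its call begins.
- order.close_job(): hands the job in; it is judged then, once.
The state is a dict: "time": time; "joint_positions": joint angles; "joint_vel": joint speeds; "joint_torque": joint torques, N m; "ee_pos": TCP position; "eef_rot": TCP orientation; "ft_force": force on the tool from outside, world axes, zero at the start; "torque": the same for the moment, N m; "width": finger opening in m; "grip_force": force on a finger pad.
Only numpy, scipy, OpenCV 4.12 (cv2) and the standard library are available. Lean on these libraries where they do the work, as an engineer would, in place of code of your own. Each camera call takes 0.05 s, during which the arm holds its last target. There are 200 camera calls.

## Working session

There is one attempt and no reset: what is moved stays moved. The work goes in short steps, Python scripts to look and compute and a tool call to move; the robot and the scene stay as the last step left them, time stands still between calls to the robot, and variables do not carry over. Pictures are saved under pics/ and viewed, at most 11 in all, crops included, and the job is handed in when it is done.

Besides the shell and the picture viewer there is one more tool, called after "Request:" as name(argument=value, ...) on one line, values as JSON. jog_arm: Moves the arm, as the interface text tells. Its arguments: {"type":"object","properties":{"plan":{"type":"array"},"squeeze":{"type":"number"}},"required":["plan"]}

```bash
mkdir -p pics; ls
cat > h.py <<'E'
import numpy as np, cv2
from bench import status, camera, order
from scipy.spatial.transform import Rotation as R
def pts(c):
    z=c["z_map"]; v,u=np.mgrid[:z.shape[0],:z.shape[1]]
    P=np.stack([(u-c["cx"])/c["fx"]*z,(v-c["cy"])/c["fy"]*z,z],-1)
    T=np.array(c["world_from_camera"]); W=P@T[:3,:3].T+T[:3,3]
    W[z==0]=np.nan
    return W
def save(c,n): cv2.imwrite(f"pics/{n}.png",c["image"][:,:,::-1])
E
python3 - <<'E'
from h import *
for n in("scene","top"):
    c=camera(n); save(c,n); np.savez(n,**c); print(n,c["fx"],c["cx"],c["cy"],np.round(c["world_from_camera"],3).tolist())
s=status.read_state(); print(s)
E
```

```text
pics
scene 375.96911655815757 314.1972314889809 205.34081639714685 [[0.701, 0.453, -0.551, 1.195], [0.713, -0.469, 0.521, -0.586], [-0.023, -0.758, -0.651, 0.773], [0.0, 0.0, 0.0, 1.0]]
top 442.8948754165357 320.97218387737485 199.44209721363947 [[0.006, -0.998, 0.057, 0.498], [-1.0, -0.006, -0.001, -0.029], [0.001, -0.057, -0.998, 1.623], [0.0, 0.0, 0.0, 1.0]]
{'time': 0.1, 'joint_positions': array([ 1.12841817,  0.33281811, -0.06467425,  1.4608225 ,  0.0216146 ,
        1.34988561, -0.08848747]), 'joint_vel': array([ 0.00053261, -0.00134619,  0.00147076, -0.0040176 , -0.00045253,
       -0.00336042,  0.00076303]), 'joint_torque': array([ 9.74494469e-04, -6.24546146e+01,  2.47272535e-02, -3.90718138e+01,
       -6.13014470e-02,  3.65212793e-02,  6.48134346e-05]), 'ee_pos': array([ 0.25457012, -0.57044872,  0.22184417]), 'eef_rot': array([ 9.78052815e-01,  2.08356206e-01, -1.66100430e-04, -5.96271012e-04]), 'ft_force': array([0.39569683, 0.30268382, 0.09770757]), 'torque': array([-0.0420423 ,  0.02010043, -0.00851001]), 'grip_force': 0.0, 'width': 0.08695718303168512}
```

View pics/scene.png

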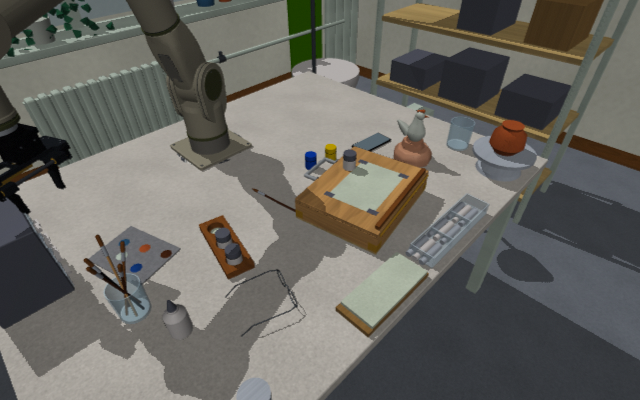

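View pics/top.png

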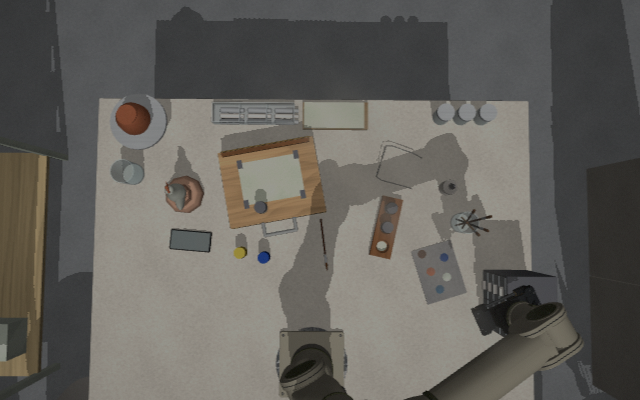

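The top view shows the pot at about (260,207) on the board, the handle at (280,228), the empty well at (382,246), and pots b and c at (387,228) and (391,208). Next I'll measure these with depth and an enlarged crop.

Run:
```python
from h import *
c=dict(np.load("top.npz")); s=dict(np.load("scene.npz"))
a=cv2.resize(c["image"][185:265,210:310],None,fx=6,fy=6,interpolation=2)
b=cv2.resize(c["image"][185:265,360:410],None,fx=4,fy=6,interpolation=2)
cv2.imwrite("pics/crop1.png",np.hstack([a,b])[:,:,::-1])
d=cv2.resize(s["image"][140:220,290:390],None,fx=5,fy=5,interpolation=2)
e=cv2.resize(s["image"][205:285,190:260],None,fx=4,fy=5,interpolation=2)
cv2.imwrite("pics/crop2.png",np.hstack([d,e])[:,:,::-1])
for n,k in(("top",c),("scene",s)):
    W=pts(k); np.save(n+"W",W)
    z=W[...,2]; x=W[...,0]; y=W[...,1]
    # pot lid on board
    def rep(l,m):
        p=W[m]; print(n,l,len(p),np.round(np.median(p,0),4),np.round((p[:,:2].min(0)+p[:,:2].max(0))/2,4),np.round(np.ptp(p,axis=0),4)) if len(p) else print(n,l,0)
    rep("pot lid",(z>.128)&(z<.145)&(x>.4)&(x<.56)&(y>.02)&(y<.2))
    rep("lids bc",(z>.05)&(z<.07)&(x>.3)&(x<.6)&(y>-.3)&(y<-.1))
    rep("block top",(z>.017)&(z<.027)&(x>.3)&(x<.65)&(y>-.3)&(y<-.1))
    rep("handle",(z>.06)&(z<.09)&(x>.36)&(x<.425)&(y>.03)&(y<.16))
    if n=="top":
        m=(z>.017)&(z<.027)&(x>.3)&(x<.65)&(y>-.3)&(y<-.1)
        print(cv2.minAreaRect(W[m][:,:2].astype(np.float32)))
        m=(z>.074)&(z<.092)&(x>.38)&(x<.8)&(y>-.05)&(y<.3)
        print("board",cv2.minAreaRect(W[m][:,:2].astype(np.float32)))
```

```text
top pot lid 74 [0.5508 0.1774 0.1353] [0.5492 0.1783] [0.0205 0.0403 0.0142]
top lids bc 209 [ 0.5088 -0.2706  0.0582] [ 0.5264 -0.2724] [0.1061 0.0539 0.0163]
top block top 643 [ 0.4692 -0.2575  0.0213] [ 0.4915 -0.2516] [0.2305 0.0946 0.01  ]
top handle 0
((0.4915330708026886, -0.263560950756073), (0.07657960057258606, 0.22005432844161987), 77.69929504394531)
board ((0.6236478686332703, 0.14133448898792267), (0.3231765329837799, 0.34060803055763245), 10.429898262023926)
scene pot lid 43 [0.551  0.1731 0.1369] [0.5492 0.1746] [0.0215 0.0379 0.0092]
scene lids bc 324 [ 0.541  -0.2757  0.059 ] [ 0.5256 -0.2735] [0.1131 0.0518 0.0126]
scene block top 773 [ 0.4856 -0.2664  0.0222] [ 0.5124 -0.2538] [0.2704 0.0922 0.0099]
scene handle 0
```

View pics/crop1.png

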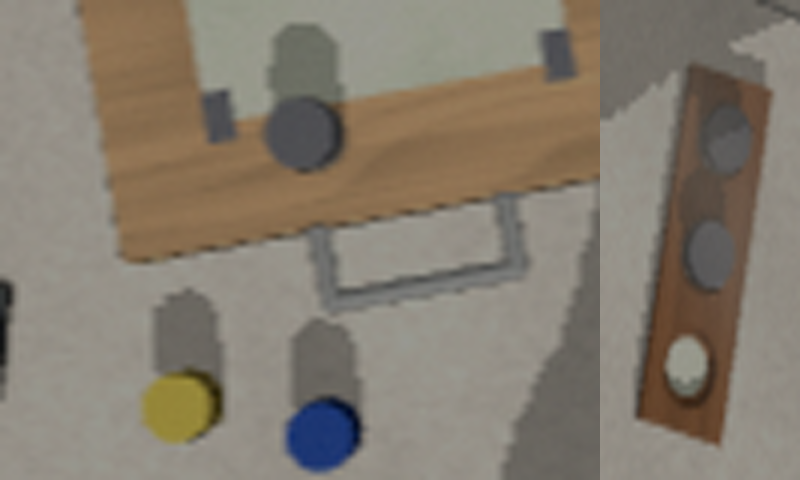

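View pics/crop2.png

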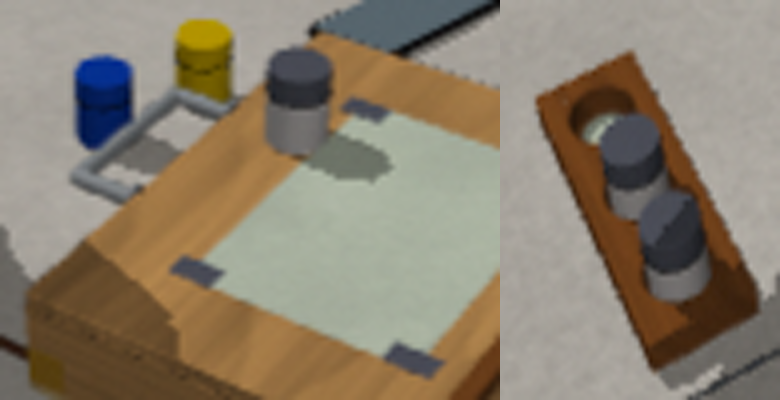

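The crops show the pot lid centre (303,133), the bar from (332,302) to (525,270), and the well rim centre (688,369). In the scene crop, the lid top is at (299,64), the bar ends at (79,177) and (178,96), and the rim at (605,117). Next step is to triangulate these.

Run:
```python
from h import *
c=dict(np.load("top.npz")); s=dict(np.load("scene.npz"))
def ray(k,u,v):
    T=k["world_from_camera"]; d=T[:3,:3]@np.array([(u-k["cx"])/k["fx"],(v-k["cy"])/k["fy"],1]); return T[:3,3],d/np.linalg.norm(d)
def tri(n,a,b,zz):
    r=[ray(c,*a),ray(s,*b)]
    A=sum(np.eye(3)-np.outer(d,d) for o,d in r); q=sum((np.eye(3)-np.outer(d,d))@o for o,d in r)
    p=np.linalg.solve(A,q); res=[np.linalg.norm(np.cross(p-o,d)) for o,d in r]
    print(n,p.round(4),"res",np.round(res,4),[ (o+d*(zz-o[2])/d[2]).round(4).tolist() for o,d in r])
f=lambda x,y,ox,oy,fx,fy:((x+.5)/fx-.5+ox,(y+.5)/fy-.5+oy)
T=lambda x,y:f(x,y,210,185,6,6); T2=lambda x,y:f(x-600,y,360,185,4,6)
S=lambda x,y:f(x,y,290,140,5,5); S2=lambda x,y:f(x-500,y,190,205,4,5)
tri("lid",T(303,133),S(299,64),.137)
tri("barL",T(332,302),S(178,96),.076)
tri("barR",T(525,270),S(79,177),.076)
tri("well",T2(688.5,369.5),S2(605,117),.022)
tri("lidb",T2(710,255),S2(633,143),.059)
tri("lidc",T2(727,138),S2(674,219),.059)
# top edge corners of board on handle side
for n,p in(("bL",(125,260)),("bR",(600,181))):
    o,d=ray(c,*T(*p)); print(n,(o+d*(.082-o[2])/d[2]).round(4))
# depth surfaces via topW
W=np.load("topW.npy")
def fit(m,z):
    p=W[m][:,:2]; (x,y),r=cv2.minEnclosingCircle(p.astype(np.float32)); print("circ",x,y,r,len(p))
x,y,z=[W[...,i] for i in range(3)]
fit((z>.13)&(z<.142)&(x>.5)&(x<.6)&(y>.1)&(y<.22),0)
m=(z>.04)&(z<.095)&(x>.38)&(x<.53)&(y>.0)&(y<.2)
print(np.round([np.nanmin(W[220:240,255:305,i]) for i in range(3)],3))
m=np.zeros(z.shape,bool); m[180:225,240:320]=1; p=W[m&(z>.076)&(z<.09)]
print("board z",np.median(p[:,2]))
```

```text
lid [0.5569 0.1744 0.138 ] res [0.0004 0.0004] [[0.5567, 0.1743, 0.137], [0.5561, 0.1759, 0.137]]
barL [0.4613 0.1649 0.0753] res [0.0005 0.0005] [[0.461, 0.1644, 0.076], [0.4624, 0.1645, 0.076]]
barR [0.4813 0.0537 0.0773] res [0.0016 0.0016] [[0.4802, 0.0526, 0.076], [0.4809, 0.0561, 0.076]]
well [ 0.4219 -0.2503  0.0176] res [0.0002 0.0002] [[0.422, -0.2499, 0.022], [0.4265, -0.2521, 0.022]]
lidb [ 0.4908 -0.2645  0.0544] res [0. 0.] [[0.4908, -0.2638, 0.059], [0.4954, -0.2665, 0.059]]
lidc [ 0.5599 -0.2791  0.0572] res [0.0002 0.0002] [[0.5597, -0.279, 0.059], [0.5617, -0.2797, 0.059]]
bL [0.4846 0.2837 0.082 ]
bR [0.5321 0.0093 0.082 ]
circ 0.556620180606842 0.17804378271102905 0.020512979477643967 110
[ 0.444  0.031 -0.012]
board z 0.08138687703759062
```

```bash
cat >> h.py <<'E'
def go(*t):
    s=status.read_state(); Q=R.from_quat(s["eef_rot"]); print("t",round(s["time"],2),"q",s["eef_rot"].round(4),"w",round(s["width"],4),"j",s["joint_positions"].round(2))
    for p in t: print(p,"shift mm",(Q.inv().apply(np.array(p)-s["ee_pos"])*1000).round(1))
E
python3 -c "
from h import *
go((.5565,.175,.24),(.5565,.175,.108))"
```

```text
t 0.1 q [ 9.781e-01  2.084e-01 -2.000e-04 -6.000e-04] w 0.087 j [ 1.13  0.33 -0.06  1.46  0.02  1.35 -0.09]
(0.5565, 0.175, 0.24) shift mm [ 579.5 -557.7  -17.5]
(0.5565, 0.175, 0.108) shift mm [ 579.5 -557.5  114.5]
```

Request:
jog_arm(plan=[[0, 0, 0, 290, -279, -18, 1], [0, 0, 0, 290, -279, -18, 1], [0, 0, 0, 290, -279, -18, 1], [0, 0, 0, 290, -279, -18, 1], [0, 0, 0, 290, -279, -18, 1], [0, 0, 0, 290, -279, -18, 1], [0, 0, 0, 290, -279, -18, 1], [0, 0, 0, 290, -279, -18, 1], [0, 0, 0, 290, -279, -18, 1], [0, 0, 0, 290, -279, -18, 1]])

```text
time: 1.1
ee_pos: [0.4061, -0.1968, 0.2405]
eef_rot: [0.978, 0.21, -0.0, 0.0]
ft_force: [-0.1, -0.4, -0.7]
width: 0.0869
grip_force: 0.0
```

Request:
jog_arm(plan=[[0, 0, 0, 289, -278, 0, 1], [0, 0, 0, 289, -278, 0, 1], [0, 0, 0, 289, -278, 0, 1], [0, 0, 0, 289, -278, 0, 1], [0, 0, 0, 289, -278, 0, 1], [0, 0, 0, 289, -278, 0, 1], [0, 0, 0, 289, -278, 0, 1], [0, 0, 0, 289, -278, 0, 1], [0, 0, 0, 289, -278, 0, 1], [0, 0, 0, 289, -278, 0, 1], [0, 0, 0, 289, -278, 0, 1], [0, 0, 0, 289, -278, 0, 1]])

```text
time: 2.3
ee_pos: [0.5569, 0.1715, 0.2405]
eef_rot: [0.978, 0.207, 0.0, 0.001]
ft_force: [-0.2, -0.9, 0.0]
width: 0.0872
grip_force: 0.0
```

```bash
python3 -c "
from h import *
go((.5565,.175,.108))
c=camera('scene'); cv2.imwrite('pics/a.png',cv2.resize(c['image'][60:260,220:460],None,fx=3,fy=3)[:,:,::-1])"
```

```text
t 2.3 q [9.784e-01 2.068e-01 0.000e+00 6.000e-04] w 0.0872 j [ 0.23  0.32 -0.75  1.52  0.22  1.39 -1.69]
(0.5565, 0.175, 0.108) shift mm [  1.1  -3.5 132.5]
```

View pics/a.png

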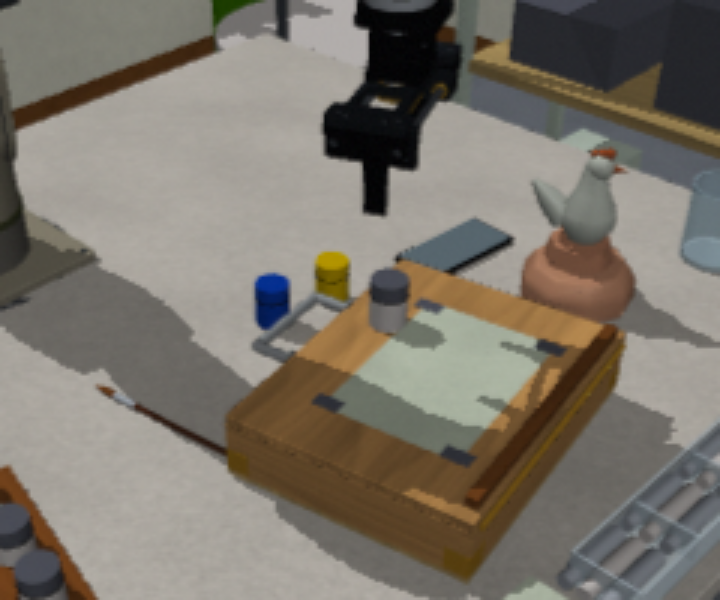

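The picture shows the fingers at (375,200), above and slightly behind the pot at (389,285), with the scene undisturbed. Descending now.

Request:
jog_arm(plan=[[0, 0, 0, 1, -3, 40, 1], [0, 0, 0, 1, -3, 80, 1], [0, 0, 0, 1, -3, 110, 1], [0, 0, 0, 1, -3, 110, 1], [0, 0, 0, 1, -3, 110, 1]])

```text
time: 2.85
ee_pos: [0.5565, 0.1764, 0.1316]
eef_rot: [0.978, 0.208, 0.0, 0.0]
ft_force: [-0.2, -0.7, 0.6]
width: 0.0869
grip_force: 0.0
```

```bash
python3 -c "
from h import *
go((.5565,.175,.108))"
```

```text
t 2.85 q [9.782e-01 2.078e-01 2.000e-04 1.000e-04] w 0.0869 j [ 0.2   0.4  -0.73  1.66  0.28  1.19 -1.74]
(0.5565, 0.175, 0.108) shift mm [-0.6  1.2 23.6]
```

Request:
jog_arm(plan=[[0, 0, 0, 0, 1, 24, 1], [0, 0, 0, 0, 1, 24, 1], [0, 0, 0, 0, 1, 24, -1], [0, 0, 0, 0, 1, 24, -1], [0, 0, 0, 0, 1, 24, -1], [0, 0, 0, 0, 1, 24, -1], [0, 0, 0, 0, 1, 24, -1], [0, 0, 0, 0, 1, 24, -1]], squeeze=15)

```text
time: 3.65
ee_pos: [0.5566, 0.1762, 0.1067]
eef_rot: [0.978, 0.208, 0.0, 0.0]
ft_force: [0.2, -0.2, 0.3]
width: 0.0469
grip_force: 0.0
```

Request:
jog_arm(plan=[[0, 0, 0, 0, 0, -10, -1], [0, 0, 0, 0, 0, -40, -1], [0, 0, 0, 0, 0, -80, -1], [0, 0, 0, 0, 0, -80, -1]])

```text
time: 4.05
ee_pos: [0.5588, 0.1776, 0.1925]
eef_rot: [0.978, 0.209, 0.004, -0.0]
ft_force: [0.3, -0.1, -0.7]
width: 0.0403
grip_force: 15.0
```

```bash
python3 -c "
from h import *
go((.422,-.2495,.16),(.422,-.2495,.030))
c=camera('scene'); cv2.imwrite('pics/b.png',cv2.resize(c['image'][90:220,280:430],None,fx=4,fy=4,interpolation=2)[:,:,::-1])"
```

```text
t 4.05 q [ 9.780e-01  2.085e-01  4.000e-03 -3.000e-04] w 0.0403 j [ 0.22  0.35 -0.74  1.59  0.25  1.29 -1.71]
(0.422, -0.2495, 0.16) shift mm [-299.3  334.2   30.5]
(0.422, -0.2495, 0.03) shift mm [-300.4  334.   160.5]
```

View pics/b.png

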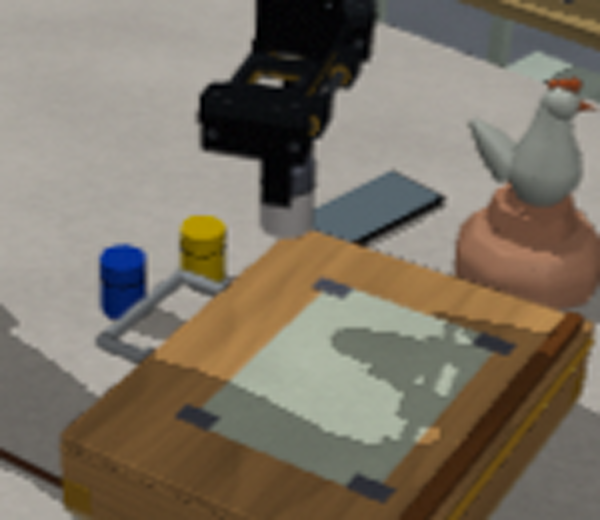

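The pot is upright in the fingers, with its lower edge at crop (287,235). The fingers finished closing while the arm was lifting, so I'll measure how far the pot's underside sits below the TCP.

Run:
```python
from h import *
import numpy as np
s=status.read_state(); print(s["ee_pos"],s["width"])
for n in("scene","top"):
    c=camera(n); W=pts(c)
    e=s["ee_pos"]; d=np.hypot(W[...,0]-e[0],W[...,1]-e[1])
    m=(d<.035)&(W[...,2]>.10)&(W[...,2]<.21); p=W[m]
    col=c["image"][m].mean(1)
    print(n,len(p),"zmin",np.sort(p[:,2])[:8].round(4) if len(p) else "")
    if n=="scene":
        T=c["world_from_camera"]
        for v in (235.,):
            u=(287.5)/4-.5+280; vv=(v+.5)/4-.5+90
            dr=T[:3,:3]@np.array([(u-c["cx"])/c["fx"],(vv-c["cy"])/c["fy"],1])
            # nearest bottom rim point: axis shifted toward camera by 20.5mm
            h=-dr[:2]/np.linalg.norm(dr[:2]); q=e[:2]+h*.0205
            t=np.dot(q-T[:2,3],dr[:2])/np.dot(dr[:2],dr[:2]); print("rim z",(T[:3,3]+t*dr).round(4),q.round(4))
```

```text
[0.5579048  0.17698447 0.18977335] 0.040039882427005534
scene 183 zmin [0.157  0.1578 0.1579 0.159  0.1598 0.16   0.1602 0.1606]
rim z [0.5736 0.1634 0.1648] [0.571  0.1612]
top 0 zmin
```

Request:
jog_arm(plan=[[0, 0, 0, -300, 334, 30, -1], [0, 0, 0, -300, 334, 30, -1], [0, 0, 0, -300, 334, 30, -1], [0, 0, 0, -300, 334, 30, -1], [0, 0, 0, -300, 334, 30, -1], [0, 0, 0, -300, 334, 30, -1], [0, 0, 0, -300, 334, 30, -1], [0, 0, 0, -300, 334, 30, -1], [0, 0, 0, -300, 334, 30, -1], [0, 0, 0, -300, 334, 30, -1], [0, 0, 0, -300, 334, 30, -1], [0, 0, 0, -300, 334, 30, -1]])

```text
time: 5.4
ee_pos: [0.4188, -0.2499, 0.1559]
eef_rot: [0.978, 0.209, -0.0, -0.001]
ft_force: [-0.1, 0.2, -0.4]
width: 0.0395
grip_force: 15.0
```

```bash
python3 -c "
from h import *
go((.422,-.2495,.08))"
```

```text
t 5.4 q [ 9.779e-01  2.090e-01 -3.000e-04 -6.000e-04] w 0.0395 j [ 0.88  0.11 -0.46  1.88  0.05  1.16 -0.75]
(0.422, -0.2495, 0.08) shift mm [ 3.1  1.1 75.9]
```

Request:
jog_arm(plan=[[0, 0, 0, 3, 1, 40, -1], [0, 0, 0, 3, 1, 80, -1], [0, 0, 0, 3, 1, 92, -1], [0, 0, 0, 3, 1, 92, -1], [0, 0, 0, 3, 1, 92, -1]])

```text
time: 5.9
ee_pos: [0.4229, -0.2507, 0.066]
eef_rot: [0.978, 0.209, 0.001, 0.0]
ft_force: [0.4, -0.2, -1.0]
width: 0.0396
grip_force: 15.0
```

```bash
python3 -c "
from h import *
go((.422,-.2495,.035))
c=camera('scene'); cv2.imwrite('pics/c.png',cv2.resize(c['image'][190:290,170:270],None,fx=6,fy=6,interpolation=2)[:,:,::-1])"
```

```text
t 5.9 q [9.779e-01 2.089e-01 6.000e-04 4.000e-04] w 0.0396 j [ 0.86  0.23 -0.45  1.96  0.12  0.97 -0.8 ]
(0.422, -0.2495, 0.035) shift mm [-0.4 -1.5 31. ]
```

View pics/c.png

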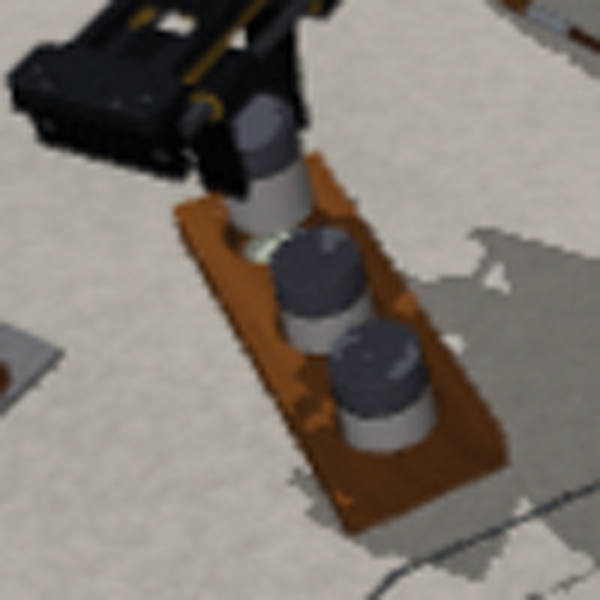

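The pot, at crop (270,200), hangs over the well, whose dot is visible at (265,248). The alignment is plausible, so I'll lower it slowly and watch the force.

Request:
jog_arm(plan=[[0, 0, 0, 0, -1, 10, -1], [0, 0, 0, 0, -1, 18, -1], [0, 0, 0, 0, -1, 22, -1], [0, 0, 0, 0, -1, 22, -1], [0, 0, 0, 0, -1, 22, -1]])

```text
time: 6.45
ee_pos: [0.4215, -0.2499, 0.0426]
eef_rot: [0.978, 0.208, -0.0, -0.0]
ft_force: [0.5, -0.5, -0.5]
width: 0.0397
grip_force: 15.0
```

Request:
jog_arm(plan=[[0, 0, 0, 0, 0, 3, -1], [0, 0, 0, 0, 0, 6, -1], [0, 0, 0, 0, 0, 6, -1], [0, 0, 0, 0, 0, 6, -1]])

```text
time: 6.85
ee_pos: [0.4215, -0.2499, 0.0365]
eef_rot: [0.978, 0.208, -0.0, -0.0]
ft_force: [0.2, 0.4, -2.0]
width: 0.0397
grip_force: 15.0
```

```bash
python3 -c "
from h import *
go((.422,-.2495,.030))
c=camera('scene'); cv2.imwrite('pics/d.png',cv2.resize(c['image'][190:290,170:270],None,fx=6,fy=6,interpolation=2)[:,:,::-1])"
```

```text
t 6.85 q [ 9.780e-01  2.084e-01 -0.000e+00 -1.000e-04] w 0.0397 j [ 0.85  0.27 -0.45  1.99  0.15  0.91 -0.83]
(0.422, -0.2495, 0.03) shift mm [ 0.6 -0.1  6.5]
```

View pics/d.png

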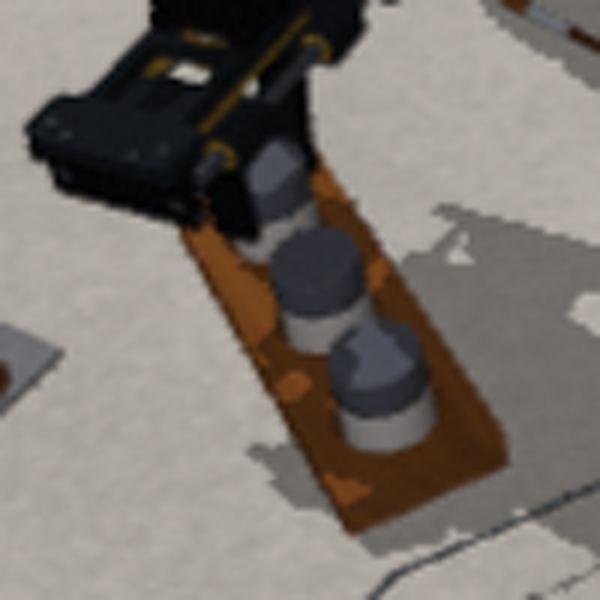

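The pot is now in or just at the well, at crop (275,220). I'll keep lowering in small steps.

Request:
jog_arm(plan=[[0, 0, 0, 0, 0, 2, -1], [0, 0, 0, 0, 0, 4, -1], [0, 0, 0, 0, 0, 4, -1], [0, 0, 0, 0, 0, 4, -1]])

```text
time: 7.3
ee_pos: [0.4223, -0.2499, 0.0339]
eef_rot: [0.978, 0.209, 0.001, 0.0]
ft_force: [-3.8, 3.4, 13.8]
width: 0.0396
grip_force: 15.0
```

Contact came at TCP z 0.034, so the underside is at about 0.004, which is the well floor. Releasing and looking.

Request:
jog_arm(plan=[[0, 0, 0, 0, 0, -2, -1], [0, 0, 0, 0, 0, -2, 0.35], [0, 0, 0, 0, 0, -2, 0.35], [0, 0, 0, 0, 0, -2, 0.35], [0, 0, 0, 0, 0, -2, 0.35], [0, 0, 0, 0, 0, -2, 0.35], [0, 0, 0, 0, 0, -40, 0.35], [0, 0, 0, 0, 0, -90, 0.35], [0, 0, 0, 0, 0, -130, 0.35], [0, 0, 0, 0, 0, -130, 0.35]])

```text
time: 8.3
ee_pos: [0.4242, -0.2513, 0.1682]
eef_rot: [0.978, 0.208, 0.003, 0.003]
ft_force: [0.5, 0.7, 0.2]
width: 0.0589
grip_force: 0.0
```

Run:
```python
from h import *
c=camera('scene'); t=camera('top')
a=cv2.resize(c['image'][200:290,180:270],None,fx=5,fy=5,interpolation=2)
cv2.imwrite('pics/e.png',a[:,:,::-1])
W=pts(c); o=np.load("sceneW.npy")
x,y,z=[W[...,i] for i in range(3)]
for n,p in(("new",(.422,-.2495)),("b",(.4908,-.264)),("c",(.56,-.279))):
    m=(np.hypot(x-p[0],y-p[1])<.033)&(z>.052)&(z<.075); q=W[m]; print(n,len(q),q[:,:2].mean(0).round(4),np.percentile(q[:,2],[10,50,90]).round(4))
E=(.4708,.109)
go((*E,.18))
```

```text
new 132 [ 0.4257 -0.2513] [0.0567 0.0589 0.061 ]
b 153 [ 0.495 -0.268] [0.0557 0.0593 0.0612]
c 168 [ 0.5625 -0.2831] [0.0562 0.059  0.061 ]
t 8.4 q [9.781e-01 2.083e-01 5.000e-04 8.000e-04] w 0.0586 j [ 0.88  0.11 -0.47  1.87  0.05  1.18 -0.75]
(0.4708, 0.109, 0.18) shift mm [ 191.1 -308.1  -17.2]
```

View pics/e.png

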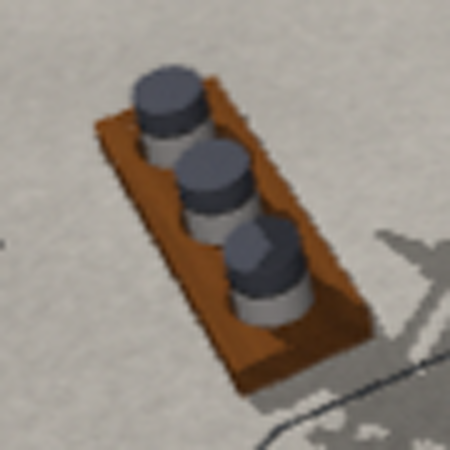

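The pot sits upright in the well at crop (172,115), with its lid level with the other two (z 0.059). Now to the handle, turning the tool so the fingers close across the bar.

Request:
jog_arm(plan=[[0, 0, -1.323, 191, -308, -17, -0.2], [0, 0, -1.323, 191, -308, -17, -0.2], [0, 0, -1.323, 191, -308, -17, -0.2], [0, 0, -1.323, 191, -308, -17, -0.2], [0, 0, -1.323, 191, -308, -17, -0.2], [0, 0, -1.323, 191, -308, -17, -0.2], [0, 0, -1.323, 191, -308, -17, -0.2], [0, 0, -1.323, 191, -308, -17, -0.2], [0, 0, -1.323, 191, -308, -17, -0.2], [0, 0, -1.323, 191, -308, -17, -0.2], [0, 0, -1.323, 191, -308, -17, -0.2], [0, 0, -1.323, 191, -308, -17, -0.2]])

```text
time: 9.6
ee_pos: [0.4701, 0.1085, 0.179]
eef_rot: [0.645, 0.764, -0.0, -0.0]
ft_force: [-0.0, 0.7, 0.1]
width: 0.0349
grip_force: 0.0
```

```bash
python3 -c "
from h import *
go((.4708,.109,.11),(.4708,.109,.055))
s=status.read_state(); print(R.from_quat(s['eef_rot']).as_matrix().round(3).tolist(), s['ee_pos'])"
```

```text
t 9.6 q [ 6.453e-01  7.640e-01 -4.000e-04 -3.000e-04] w 0.0349 j [ 0.51  0.12 -0.87  1.85  0.1   1.22 -0.23]
(0.4708, 0.109, 0.11) shift mm [ 0.4  0.8 69. ]
(0.4708, 0.109, 0.055) shift mm [  0.4   0.9 124. ]
[[-0.167, 0.986, -0.001], [0.986, 0.167, -0.0], [-0.0, -0.001, -1.0]] [0.47013281 0.10849293 0.1789907 ]
```

Request:
jog_arm(plan=[[0, 0, 0, 0, 1, 40, -0.2], [0, 0, 0, 0, 1, 80, -0.2], [0, 0, 0, 0, 1, 90, -0.2], [0, 0, 0, 0, 1, 90, -0.2]])

```text
time: 10.0
ee_pos: [0.4704, 0.109, 0.0887]
eef_rot: [0.644, 0.765, -0.001, -0.001]
ft_force: [-0.7, 0.3, 0.3]
width: 0.0347
grip_force: 0.0
```

```bash
python3 -c "
from h import *
go((.4708,.109,.055))
c=camera('scene'); cv2.imwrite('pics/f.png',cv2.resize(c['image'][110:220,270:380],None,fx=5,fy=5,interpolation=2)[:,:,::-1])"
```

```text
t 10.0 q [ 0.6442  0.7648 -0.0009 -0.0011] w 0.0347 j [ 0.46  0.25 -0.85  1.95  0.22  1.04 -0.32]
(0.4708, 0.109, 0.055) shift mm [-0.1  0.5 33.7]
```

View pics/f.png

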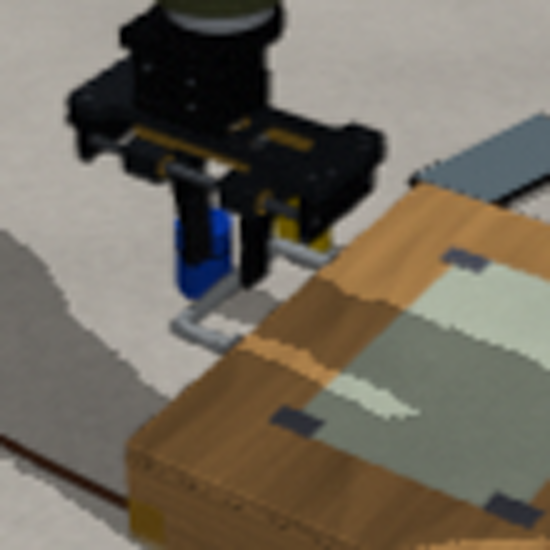

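The fingers, with tips at (195,262) and (253,283), straddle the bar running from (185,325) to (290,245). I'll descend and grip.

Request:
jog_arm(plan=[[0, 0, 0, 0, 0, 20, -0.2], [0, 0, 0, 0, 0, 33, -0.2], [0, 0, 0, 0, 0, 33, -0.2], [0, 0, 0, 0, 0, 33, -0.2], [0, 0, 0, 0, 0, 33, -1], [0, 0, 0, 0, 0, 33, -1], [0, 0, 0, 0, 0, 33, -1], [0, 0, 0, 0, 0, 33, -1], [0, 0, 0, 0, 0, 33, -1], [0, 0, 0, 0, 0, 33, -1], [0, 0, 0, 0, 0, 33, -1]], squeeze=35)

```text
time: 11.15
ee_pos: [0.4709, 0.1092, 0.0567]
eef_rot: [0.644, 0.765, -0.001, -0.0]
ft_force: [-3.7, -1.3, 5.6]
width: 0.0107
grip_force: 34.9
```

```bash
python3 -c "
from h import *
s=status.read_state(); print(s['ee_pos'],s['grip_force'],s['width'])
# arc: shift from closed in tool y (easel x) and z(-up), mm
for d in range(5,51,5):
    p=np.radians(d); print(d, round(314*(1-np.cos(p))+6*np.sin(p),1), round(-(314*np.sin(p)+6*(np.cos(p)-1)),1))"
```

```text
[0.47091024 0.10920683 0.05671609] 34.926168685778975 0.010735525481028501
5 1.7 -27.3
10 5.8 -54.4
15 12.3 -81.1
20 21.0 -107.0
25 32.0 -132.1
30 45.1 -156.2
35 60.2 -179.0
40 77.3 -200.4
45 96.2 -220.3
50 116.8 -238.4
```

Request:
jog_arm(plan=[[0, 0, 0, 0, 0.5, -11, -1], [0, 0, 0, 0, 1.7, -27, -1], [0, 0, 0, 0, 3.5, -41, -1], [0, 0, 0, 0, 5.8, -54, -1], [0, 0, 0, 0, 8.8, -68, -1], [0, 0, 0, 0, 12.3, -81, -1], [0, 0, 0, 0, 12.3, -81, -1]])

```text
time: 11.85
ee_pos: [0.4829, 0.1114, 0.1391]
eef_rot: [0.644, 0.765, -0.001, -0.0]
ft_force: [-7.7, -1.7, -1.7]
width: 0.0108
grip_force: 35.0
```

```bash
cat > board.py <<'E'
from h import *
c=camera('scene'); W=pts(c)
# easel frame about the hinge line
yaw=.171; H=np.array([.780,.163,.070]); ex=np.array([np.cos(yaw),np.sin(yaw),0]); ey=np.array([-ex[1],ex[0],0])
X=(W-H)@ex; Y=(W-H)@ey; Z=W[...,2]-.07
m=(X>-.25)&(X<-.03)&(Y>-.16)&(Y<.15)&(Z>.005); A=np.degrees(np.arctan2(Z,-X))
r=np.hypot(X,Z); m&=(r>.08)&(r<.26)
a=A[m]; h,e=np.histogram(a,np.arange(0,90,2)); k=e[h.argmax()]+1
g=m&(abs(A-k)<4); P=np.polyfit(-X[g],Z[g],1); print("board deg",np.degrees(np.arctan(P[0])).round(2),g.sum(),P[1].round(4))
s=status.read_state(); print(s["ee_pos"],s["ft_force"].round(1),s["width"],s["grip_force"],s["joint_positions"].round(2))
E
python3 board.py
```

```text
board deg 15.06 4031 0.0127
[0.4827201  0.1113754  0.13837334] [-6.7 -1.  -1.7] 0.010659812852340876 34.969074726104736 [ 0.47  0.21 -0.87  1.87  0.18  1.15 -0.28]
```

The board follows well, at 15.06°. Continuing along the arc.

Request:
jog_arm(plan=[[0, 0, 0, 0, 4, -13, -1], [0, 0, 0, 0, 8.7, -26, -1], [0, 0, 0, 0, 14, -39, -1], [0, 0, 0, 0, 19.7, -51, -1], [0, 0, 0, 0, 26, -63.5, -1], [0, 0, 0, 0, 32.8, -75, -1], [0, 0, 0, 0, 40, -87, -1], [0, 0, 0, 0, 47.9, -98, -1], [0, 0, 0, 0, 47.9, -98, -1]])

```text
time: 12.8
ee_pos: [0.5298, 0.1203, 0.2386]
eef_rot: [0.643, 0.765, -0.001, -0.001]
ft_force: [-18.2, -3.3, 9.7]
width: 0.0108
grip_force: 35.0
```

```bash
python3 board.py
```

```text
board deg 35.0 4458 0.0153
[0.5293304  0.12018563 0.237919  ] [-17.7  -3.1   8.4] 0.01095466281309479 34.97447222471237 [ 0.44  0.24 -0.86  1.62  0.19  1.37 -0.27]
```

At 35.0°, the push along the board has grown to about 20 N, so I'll ease outward slightly on the last part.

Request:
jog_arm(plan=[[0, 0, 0, 0, 7, -12, -1], [0, 0, 0, 0, 15, -22, -1], [0, 0, 0, 0, 24, -33, -1], [0, 0, 0, 0, 33.5, -43, -1], [0, 0, 0, 0, 33.5, -43, -1], [0, 0, 0, 0, 33.5, -43, -1], [0, 0, 0, 0, 33.5, -43, -1], [0, 0, 0, 0, 33.5, -43, -1], [0, 0, 0, 0, 33.5, -43, -1]])

```text
time: 13.75
ee_pos: [0.5632, 0.1265, 0.2791]
eef_rot: [0.643, 0.766, 0.0, -0.0]
ft_force: [-2.2, 5.4, -2.6]
width: 0.0108
grip_force: 34.9
```

```bash
python3 board.py; python3 -c "
from h import *
c=camera('scene'); cv2.imwrite('pics/g.png',cv2.resize(c['image'][60:300,180:480],None,fx=2.5,fy=2.5)[:,:,::-1])"
```

```text
board deg 44.45 4557 0.018
[0.56316547 0.1264706  0.27913643] [-2.4  4.9 -3. ] 0.011113819681530777 34.93866741657257 [ 0.39  0.31 -0.85  1.47  0.23  1.47 -0.29]
```

View pics/g.png

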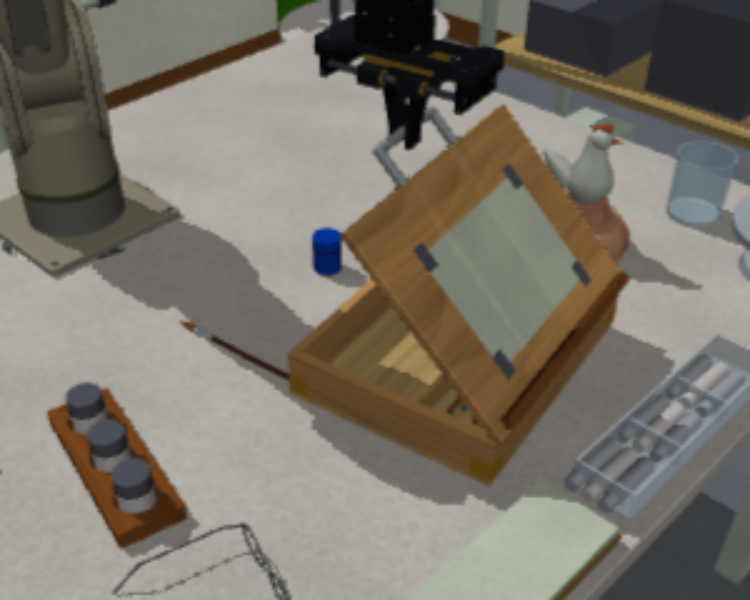

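The board stands at about 44.5°, with the fingers on the bar at (410,125), and all three pots are upright in the block. I'll hold briefly and then hand in.

Request:
jog_arm(plan=[[0, 0, 0, 0, 0, 0, -1], [0, 0, 0, 0, 0, 0, -1], [0, 0, 0, 0, 0, 0, -1], [0, 0, 0, 0, 0, 0, -1], [0, 0, 0, 0, 0, 0, -1], [0, 0, 0, 0, 0, 0, -1]])

```text
time: 14.45
ee_pos: [0.5631, 0.1265, 0.2791]
eef_rot: [0.643, 0.766, 0.0, -0.0]
ft_force: [-2.3, 5.7, -2.1]
width: 0.0109
grip_force: 34.9
```

```bash
python3 board.py; python3 -c "
from h import *
print(order.close_job())"
```

```text
board deg 44.43 4589 0.0181
[0.56315965 0.12647973 0.27911669] [-2.   5.3 -3.3] 0.011073055722031657 34.93871569633484 [ 0.39  0.31 -0.85  1.47  0.23  1.47 -0.29]
the job is handed in; nothing more can be done
None
```

The pot is standing upright in the well that was empty, the fingers are holding the board steady at about 44.4°, and the job was handed in at about 14.5 s (no verdict was returned).

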